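Snap the marker into its spring-clip holder

ROBOT

A 6-joint arm with a two-finger parallel gripper is mounted at the origin on a cart in front of the work surface, level with it; the furniture and walls round the work are solid. World frame = base frame: x ahead of the robot, y to its left, z up, the work surface at z = 0. Lengths are in m, angles in rad, forces in N, time in s.
With the tool pointing down it reaches from about 0.35 to 0.775 m from the base axis. Payload 5.5 kg.
Tool frame: the origin (TCP) lies at the very end of the fingers, on their centre line; the grasp point (between the pads) lies behind it (env.hold_point_z is the z of the grasp point in the tool frame, in m); z points along the fingers, y is the line along which they close (so a half turn about z gives the same grasp; the last joint's range is limited). The gripper opens to 85 mm and grips with 20 to 120 N. Pads are 22 mm wide; open, the fingers measure 114 mm over their backs; the gripper's body (76 mm by 85 mm) begins 54 mm behind the grasp point. The pads swing forward as they close: fully open they stand 13 mm farther back than shut.
Start: joints at [1.201, 0.313, 0.046, 1.304, 0, 1.431], TCP at [0.131, 0.56, 0.231] pointing down, gripper open.
Joint ranges: [-2.76, 2.76], [-0.86, 1.69], [-1.03, 1.26], [-2.2, 2.34], [-1.47, 1.5], [-3.14, 3.14]. Speed limits (rad/s): [2.57, 2.57, 3.14, 3.14, 3.14, 3.14].

INTERFACE

Orientations are given as a unit quaternion [w, x, y, z].
In Python, from workcell import env gives the robot as it stands.
- The arm moves only by the tool arm_command, never from a script. Its argument "rows" is a list of rows, each an object with "delta_pos": the shift along the tool's x, y, z scaled (see below), a list of three; "rot": the turn, a rotation vector about the tool's x, y, z scaled (see below), a list of three; "fingers": the closure, from 0 (fully open) to 1 (shut). A call has 1 to 20 rows; each row shifts and turns the commanded pose from where the row before left it, along the tool's axes as they then stand; what a row does not reach is not made up. The controller multiplies each number of a shift by 0.02 m and each number of a turn by 360 degrees. A row lasts 1/10 s, in which the tool goes at most 50 mm and 8.59 degrees, less where a joint would pass 70% of its speed; a pose out of reach is approached as far as the arm can. A call with a number of a shift or a turn outside -1 to 1 is refused whole. A call with a gripper value outside its range is refused whole. The fingers move at their own pace and stop on an object; "squeeze" is the grip in N (left out, the last holds). Time passes only in rows, so rows that do not move let the fingers close. It gives the time, the measured TCP pose, the force and the opening at its end, in the units of the state.
- env.get_state(): the state, without advancing time (a new reading comes with each control period).
- env.read_camera(name): name is "scene" or "side" or "wrist"; returns (picture, depth): 420x560x3 uint8, blue, green, red; 420x560 float32, m along the optical axis (not along the pixel's ray), 0 where there is no reading.
- env.get_calibration(name): a dict with "mtx" (3x3 intrinsics, pixels), "distortion" ([k1, k2, p1, p2, k3] as OpenCV has them; the pictures are not rectified), "R" (3x3) and "t" (3): a world point X has camera coordinates R X + t. Camera axes: x right, y down, z forward; pixel columns grow to the right and rows downward; lengths in m; the calibration is good to about 2 mm. A picture is of the moment at which its call begins: read the wrist's pose just before it. get_calibration takes no time and is no camera call; for the wrist camera it gives the pose at the moment of the call.
- env.hand_in(): hands the job in, once; it reports no verdict.
The state is a dict: "clock": time; "joint_pos": joint angles; "qvel": joint speeds; "tau": joint torques, N m; "tcp_pos": TCP position; "orientation": TCP orientation; "wrist_force": force on the tool from outside, world axes, zero at the start; "ft_torque": the same for the moment, N m; "finger_gap": finger opening in m.
Only numpy, scipy, OpenCV 4.12 (cv2) and the standard library are available. Lean on these libraries where they do the work, as an engineer would, in place of code of your own. Each camera call takes 0.05 s, during which the arm holds its last target. There are 200 camera calls.

TASK

Put the marker away: lay it along the spring-clip holder, centred lengthwise, and push it straight down until it has snapped fully home in both clips and all the jaws have closed over it. Then let go of it, and leave the eraser, the calculator and the sticky notes where they are.

Things in the scene. Friction and masses are not known exactly. Their poses are not given: they have to be found in the camera images.
- marker_center (a point): Centre of the marker, a white barrel with a black cap lying loose on the desk; 135 mm long along its y axis, 16 mm thick in the middle, 14 mm towards both ends, with a slightly flattened underside (it lies still until pushed), 14 to 32 g. This point is on its axis, half-way along, 8 mm above the desk at the start. Either end may face either way in the holder.
- holder: Spring-clip holder fixed to the desk: wooden base 56x130x10 mm (x, y, z), origin at the centre of its underside, z up. The lane for the marker runs along its y. Two clips, centred at y = +46 and -46 mm, each 16 mm wide along y, carry a pair of slippery steel jaws with flared orange tips. Between the clips 76 mm of the lane are clear for fingers down to the base's top (10 mm).
- holder_seat (a point): Where the marker's centre lies when fully home: on the holder's axis, midway between the clips, 44 mm above the desk; axes as the holder's (y along the lane). The jaw tips flare from 7 mm apart (52 mm above the desk) to 23 mm apart at the top, 69 mm above the desk. The marker stops on rubber pads under it; pushing it in takes about 5 to 10 N in all, and over the last 8 mm the jaws draw it in.
- jaw_left_near (a joint): Hinge angle (rad) of the sprung jaw on the holder's -x side of the clip at y = +46 mm: 0 = closed, about 0.09 while the marker passes, 0.35 = stop. It springs shut by itself.
- jaw_left_far (a joint): Hinge angle (rad) of the sprung jaw on the holder's +x side of the clip at y = +46 mm: 0 = closed, about 0.09 while the marker passes, 0.35 = stop. It springs shut by itself.
- jaw_right_near (a joint): Hinge angle (rad) of the sprung jaw on the holder's -x side of the clip at y = -46 mm: 0 = closed, about 0.09 while the marker passes, 0.35 = stop. It springs shut by itself.
- jaw_right_far (a joint): Hinge angle (rad) of the sprung jaw on the holder's +x side of the clip at y = -46 mm: 0 = closed, about 0.09 while the marker passes, 0.35 = stop. It springs shut by itself.
- eraser: Blue and white eraser lying flat, 21x46x12 mm, origin at the centre of its underside. A bystander.
- calculator: Dark pocket calculator lying flat, 118x72x13 mm, origin at the centre of its underside. A bystander.
- sticky_notes: Yellow pad of sticky notes lying flat, 76x76x20 mm, origin at the centre of its underside. A bystander.
Things that resemble listed ones, but are neither listed nor needed, are in the scene too. Leave any brown look-alike of the part that bears marker_center alone. Of the things that look like the holder, the smaller one is meant.

How it is judged:
By the outcome, as a careful person would: the job done as asked, in the order asked, and still so for the second after the job is handed in, with the robot touching nothing.
It also fails if it takes over 38 s, if anything falls off the work surface, if the arm or the gripper's body presses on something with over 40 N, if the wrist force passes 120 N, or if a joint passes its speed limit or range.

## Working session

There is one attempt and no reset: what is moved stays moved. The work goes in short steps, Python scripts to look and compute and a tool call to move; the robot and the scene stay as the last step left them, time stands still between calls to the robot, and variables do not carry over. Pictures are saved under pics/ and viewed, on a budget of 10 in all, crops included, one or two more only if the job needs it, and the job is handed in when it is done.

Besides the shell and the picture viewer there is one more tool, called after "Request:" in YAML: its name, and indented under it one key for each argument. arm_command: Moves the arm, as the interface text tells. Shifts and turns lie within -1 to 1; 1 stands for 0.02 m of shift or 360 degrees of turn. Its arguments: {"type":"object","properties":{"rows":{"type":"array","items":{"type":"object","properties":{"delta_pos":{"type":"array","items":{"type":"number","minimum":-1,"maximum":1}},"rot":{"type":"array","items":{"type":"number","minimum":-1,"maximum":1}},"fingers":{"type":"number"}}}},"squeeze":{"type":"number"}},"required":["rows"]}

```bash
mkdir -p pics
cat > h.py <<'E'
from workcell import env
import numpy as np, cv2
def snap(n,f):
    c=env.get_calibration(n); p,d=env.read_camera(n); cv2.imwrite(f'pics/{f}.png',p); np.savez(f'pics/{f}.npz',d=d,**{k:np.array(c[k]) for k in('mtx','distortion','R','t')})
    return p,d
def ray(f,u,v):
    c=np.load(f'pics/{f}.npz'); q=cv2.undistortPoints(np.array([[[u,v]]],float),c['mtx'],c['distortion'])[0,0]
    return c['R'].T@np.r_[q,1], -c['R'].T@c['t'], c
def atz(f,u,v,z):
    r,o,c=ray(f,u,v); return o+r*(z-o[2])/r[2]
def dep(f,u,v):
    r,o,c=ray(f,u,v); d=c['d'][int(v)-1:int(v)+2,int(u)-1:int(u)+2]; d=d[d>0]; return o+r*np.median(d) if d.size else None
def cloud(f):
    c=np.load(f'pics/{f}.npz'); d=c['d']; v,u=np.mgrid[:420,:560]
    q=cv2.undistortPoints(np.stack([u,v],-1).reshape(-1,1,2).astype(float),c['mtx'],c['distortion'])[:,0]
    X=(np.c_[q,np.ones(len(q))]*d.reshape(-1,1)-c['t'])@c['R']; X[d.ravel()==0]=np.nan
    return X.reshape(420,560,3)
def proj(f,X):
    c=np.load(f'pics/{f}.npz'); return cv2.projectPoints(np.array(X,float).reshape(-1,3),cv2.Rodrigues(c['R'])[0],c['t'],c['mtx'],c['distortion'])[0][:,0]
E
python3 - <<'E'
from h import *
print(env.get_state(), env.hold_point_z)
snap('scene','s1'); snap('side','d1')
E
```

```text
{'clock': 0.0, 'joint_pos': array([1.20139104e+00, 3.14046770e-01, 4.49521559e-02, 1.30358022e+00,
       1.19016334e-05, 1.43120965e+00]), 'qvel': array([ 3.55440716e-05,  4.39344861e-04,  2.51415534e-03,  2.00149858e-03,
       -1.81827089e-03,  1.41070545e-03]), 'tau': array([-4.98604113e-04, -4.80626392e+01,  2.98534083e+01,  1.93573436e-02,
       -1.61963853e-04,  5.07568046e-06]), 'tcp_pos': array([0.13079608, 0.55939715, 0.23037151]), 'orientation': array([-2.42223616e-04,  1.14656548e-01,  9.93404748e-01, -9.07503091e-04]), 'wrist_force': array([-0.03845637,  0.16329264,  0.26222867]), 'ft_torque': array([ 0.00188143,  0.00924646, -0.00114512]), 'finger_gap': 0.08523693496299489} -0.0187
```

View pics/s1.png

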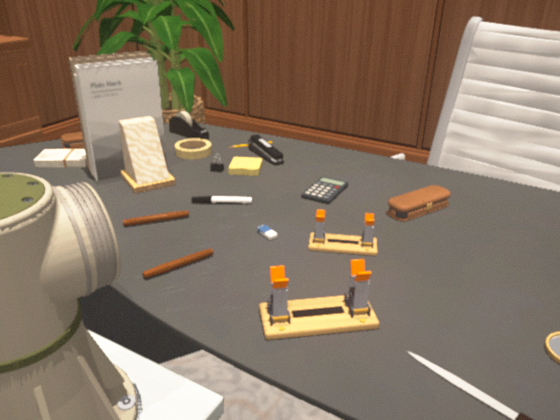

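View pics/d1.png

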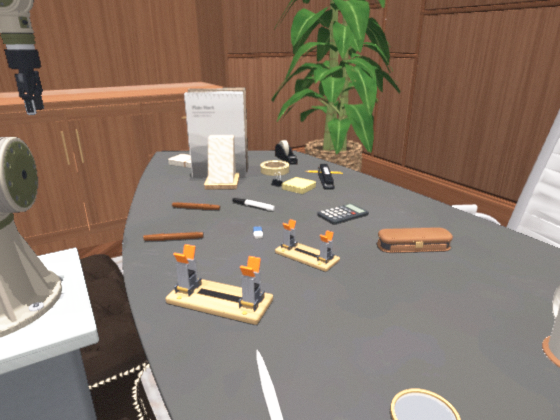

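The scene view shows the white and black marker at about (222,200), with brown look-alikes at (156,218) and (180,262). One holder is at (343,243) and another at (318,315). The side view agrees: marker (253,204), holders (307,254) and (220,297). I'll measure both holders for size.

Run:
```python
from h import *
np.set_printoptions(precision=4,suppress=True)
for n,f,u,v,z in [('mk cap','s1',193,200,.008),('mk tail','s1',251,200,.008),
 ('A fl','s1',309,250,.005),('A fr','s1',375,252,.005),('A br','s1',378,240,.01),('B fl','s1',265,333,.005),('B fr','s1',377,323,.005),
 ('A tipL','s1',320,214,.066),('A tipR','s1',370,218,.066),('B tipL','s1',279,270,.066),('B tipR','s1',358,265,.066),
 ('mk cap','d1',234,201,.008),('mk tail','d1',273,208,.008),('A tipL','d1',290,224,.066),('A tipR','d1',327,236,.066)]:
    print(n,f,atz(f,u,v,z),dep(f,u,v))
for f in('s1','d1'):
    X=cloud(f); p=cv2.imread(f'pics/{f}.png').astype(int)
    hsv=cv2.cvtColor(p.astype(np.uint8),cv2.COLOR_BGR2HSV)
    m=(hsv[...,0]<13)&(hsv[...,1]>200)&(hsv[...,2]>180)
    n,l,s,c=cv2.connectedComponentsWithStats(m.astype(np.uint8))
    for i in range(1,n):
        if s[i,4]>20: print(f,'orange',c[i],s[i,4],np.nanmedian(X[l==i],0),np.nanmax(X[l==i],0))
```

```text
mk cap s1 [0.5608 0.2203 0.008 ] [0.5613 0.2208 0.0077]
mk tail s1 [0.6287 0.1095 0.008 ] [ 0.6436  0.1193 -0.0008]
A fl s1 [ 0.5125 -0.0966  0.005 ] [ 0.5202 -0.0929 -0.0003]
A fr s1 [ 0.5711 -0.2059  0.005 ] [ 0.5686 -0.2066  0.0066]
A br s1 [ 0.6077 -0.1977  0.01  ] [ 0.6271 -0.1917 -0.0018]
B fl s1 [ 0.2722 -0.1464  0.005 ] [ 0.2667 -0.1498  0.0106]
B fr s1 [ 0.3802 -0.2807  0.005 ] [ 0.3728 -0.2828  0.0113]
A tipL s1 [ 0.5494 -0.0984  0.066 ] [ 0.5578 -0.0946  0.0612]
A tipR s1 [ 0.5839 -0.1851  0.066 ] [ 0.5946 -0.1815  0.06  ]
B tipL s1 [ 0.3474 -0.1259  0.066 ] [ 0.3203 -0.1414  0.0872]
B tipR s1 [ 0.425  -0.2263  0.066 ] [ 0.3976 -0.2359  0.085 ]
mk cap d1 [0.5602 0.2112 0.008 ] [0.5631 0.218  0.0051]
mk tail d1 [0.6294 0.1112 0.008 ] [0.6281 0.1088 0.0091]
A tipL d1 [ 0.5498 -0.1041  0.066 ] [ 0.557  -0.0924  0.0596]
A tipR d1 [ 0.5834 -0.189   0.066 ] [ 0.5923 -0.1774  0.0587]
d1 orange [180.6957 258.    ] 23 [ 0.2984 -0.1581  0.085 ] [ 0.3034 -0.1523  0.0888]
```

Holder A is the smaller one: its tips are 66 mm high and 92 mm apart. Next I'll check the path for tall things and work out the first move.

```bash
cat >> h.py <<'E'
from scipy.spatial.transform import Rotation as Ro
def plan(x,y,z,yaw):
    "remaining shift (tool axes, units of .02 m, evaluated at present orientation) and total rotvec; yaw=deg of tool y, tool pointing down"
    s=env.get_state(); q=s['orientation']; R=Ro.from_quat(np.r_[q[1:],q[0]])
    a=np.deg2rad(yaw); yv=np.array([np.cos(a),np.sin(a),0]); zv=np.array([0,0,-1.]); T=Ro.from_matrix(np.c_[np.cross(yv,zv),yv,zv])
    d=np.array([x,y,z])-s['tcp_pos']
    print('tcp',s['tcp_pos'],'clock',s['clock'],'gap',s['finger_gap'],'F',s['wrist_force'])
    print('shift units now-axes',R.inv().apply(d)/.02,'| target-axes',T.inv().apply(d)/.02,'| rot units',(R.inv()*T).as_rotvec()/(2*np.pi))
E
python3 - <<'E'
from h import *
np.set_printoptions(precision=4,suppress=True)
for f in('s1','d1'):
    X=cloud(f).reshape(-1,3)
    for gx in np.arange(0.1,.85,.1):
        print(f'{gx:.1f}',[ (lambda k: round(float(np.percentile(k,98)),2) if len(k)>3 else None)(X[(abs(X[:,0]-gx)<.05)&(abs(X[:,1]-gy)<.05)&(X[:,2]>-.1)][:,2]) for gy in np.arange(-.3,.65,.1)])
plan(.595,.165,.2,31.5)
E
```

```text
0.1 [None, 0.0, 0.28, 0.31, 0.0, None, None, None, None, None]
0.2 [0.0, 0.0, 0.0, 0.0, 0.0, -0.0, None, None, None, None]
0.3 [0.0, 0.08, 0.09, 0.0, 0.01, 0.0, None, None, None, None]
0.4 [0.08, 0.09, 0.0, 0.0, 0.01, 0.01, 0.01, 0.0, None, None]
0.5 [0.0, 0.01, 0.06, 0.01, 0.0, 0.01, 0.0, 0.02, 0.27, 0.01]
0.6 [0.0, 0.06, 0.06, 0.0, 0.01, 0.01, 0.04, 0.26, 0.28, 0.28]
0.7 [0.0, 0.03, 0.0, 0.01, 0.0, 0.02, 0.02, 0.27, 0.28, None]
0.8 [0.03, 0.03, 0.0, 0.01, 0.0, 0.02, 0.02, 0.02, 0.03, None]
0.1 [None, 0.0, 0.28, 0.28, 0.0, 0.0, None, None, 0.51, 0.44]
0.2 [0.0, 0.0, 0.0, 0.0, 0.0, None, None, None, 0.51, 0.52]
0.3 [0.0, 0.08, 0.09, 0.0, 0.01, 0.0, 0.0, -0.0, -0.0, None]
0.4 [0.08, 0.09, 0.0, 0.0, 0.01, 0.01, 0.01, -0.0, -0.0, -0.0]
0.5 [0.0, 0.0, 0.06, 0.01, 0.0, 0.01, 0.0, 0.02, 0.27, 0.01]
0.6 [0.0, 0.06, 0.06, 0.0, 0.01, 0.01, 0.04, 0.26, 0.28, 0.28]
0.7 [0.0, 0.03, 0.0, 0.01, 0.0, 0.02, 0.02, 0.27, 0.28, None]
0.8 [0.03, 0.03, 0.0, 0.01, 0.0, 0.02, 0.03, 0.02, 0.02, -0.0]
tcp [0.1308 0.5594 0.2305] clock 0.1 gap 0.08534140078281145 F [-0.0356  0.263  -0.6581]
shift units now-axes [-27.0916 -13.9135   1.5413] | target-axes [-28.9422   9.4836   1.5248] | rot units [-0.0003  0.0001  0.1259]
```

Request:
arm_command:
  rows:
    - {"delta_pos": [-0.95, -0.73, 0], "rot": [0, 0, 0], "fingers": 0}
    - {"delta_pos": [-0.95, -0.73, 0], "rot": [0, 0, 0], "fingers": 0}
    - {"delta_pos": [-0.95, -0.73, 0], "rot": [0, 0, 0], "fingers": 0}
    - {"delta_pos": [-0.95, -0.73, 0], "rot": [0, 0, 0], "fingers": 0}
    - {"delta_pos": [-0.95, -0.73, 0], "rot": [0, 0, 0], "fingers": 0}
    - {"delta_pos": [-0.95, -0.73, 0], "rot": [0, 0, 0], "fingers": 0}
    - {"delta_pos": [-0.95, -0.73, 0], "rot": [0, 0, 0], "fingers": 0}
    - {"delta_pos": [-0.95, -0.73, 0], "rot": [0, 0, 0], "fingers": 0}
    - {"delta_pos": [-0.95, -0.73, 0], "rot": [0, 0, 0], "fingers": 0}
    - {"delta_pos": [-0.95, -0.73, 0], "rot": [0, 0, 0], "fingers": 0}
    - {"delta_pos": [-0.95, -0.73, 0], "rot": [0, 0, 0], "fingers": 0}
    - {"delta_pos": [-0.95, -0.73, 0], "rot": [0, 0, 0], "fingers": 0}
    - {"delta_pos": [-0.95, -0.73, 0], "rot": [0, 0, 0], "fingers": 0}
    - {"delta_pos": [-0.95, -0.73, 0], "rot": [0, 0, 0], "fingers": 0}
    - {"delta_pos": [0, 0, 0], "rot": [0, 0, 0.021], "fingers": 0}
    - {"delta_pos": [0, 0, 0], "rot": [0, 0, 0.021], "fingers": 0}
    - {"delta_pos": [0, 0, 0], "rot": [0, 0, 0.021], "fingers": 0}
    - {"delta_pos": [0, 0, 0], "rot": [0, 0, 0.021], "fingers": 0}
    - {"delta_pos": [0, 0, 0], "rot": [0, 0, 0.021], "fingers": 0}
    - {"delta_pos": [0, 0, 0], "rot": [0, 0, 0.021], "fingers": 0}

```text
clock: 2.1
tcp_pos: [0.3432, 0.3001, 0.2309]
orientation: [-0.0, 0.491, 0.871, -0.0]
wrist_force: [-0.3, -0.0, 0.3]
finger_gap: 0.0854
```

Run:
```python
from h import *
np.set_printoptions(precision=4,suppress=True)
plan(.595,.165,.2,31.5)
c=env.get_calibration('wrist');print('cam',-c['R'].T@c['t'],c['R'][2],c['mtx'][0,0])
```

```text
tcp [0.3432 0.3001 0.2309] clock 2.1 gap 0.08538501363669042 F [-0.3152 -0.0366  0.3344]
shift units now-axes [-12.2953   7.2809   1.5398] | target-axes [-12.3383   7.2065   1.5466] | rot units [-0.0001 -0.     -0.0009]
cam [0.3038 0.3646 0.3732] [ 0.1519 -0.2517 -0.9558] 355.178102848471
```

Request:
arm_command:
  rows:
    - {"delta_pos": [-0.95, 0.56, 0.08]}
    - {"delta_pos": [-0.95, 0.56, 0.08]}
    - {"delta_pos": [-0.95, 0.56, 0.08]}
    - {"delta_pos": [-0.95, 0.56, 0.08]}
    - {"delta_pos": [-0.95, 0.56, 0.08]}
    - {"delta_pos": [-0.95, 0.56, 0.08]}
    - {"delta_pos": [-0.95, 0.56, 0.08]}
    - {"delta_pos": [-0.95, 0.56, 0.08]}
    - {"delta_pos": [-0.95, 0.56, 0.08]}
    - {"delta_pos": [-0.95, 0.56, 0.08]}
    - {"delta_pos": [-0.95, 0.56, 0.08]}
    - {"delta_pos": [-0.95, 0.56, 0.08]}
    - {"delta_pos": [-0.95, 0.56, 0.08]}
    - {"delta_pos": [0, 0, 0]}

```text
schema error: expected keys delta_pos, rot, fingers
```

Run:
```python
from h import *
np.set_printoptions(precision=4,suppress=True)
snap('wrist','w1')
plan(.595,.165,.2,31.5)
```

```text
tcp [0.3432 0.3001 0.2309] clock 2.15 gap 0.08530742096502461 F [-0.7797  0.0939  0.0468]
shift units now-axes [-12.2605   7.3395   1.5403] | target-axes [-12.3386   7.206    1.5468] | rot units [-0.0001 -0.     -0.0017]
```

View pics/w1.png

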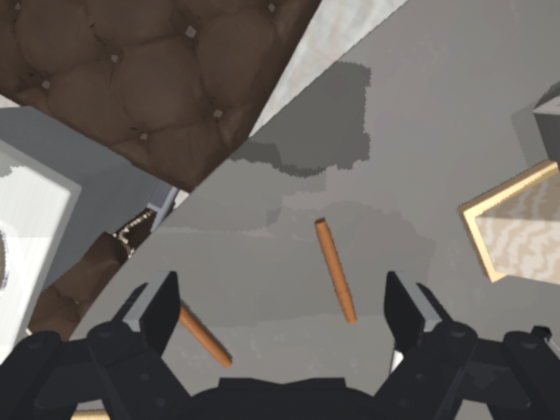

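The move was refused because every row needs all three keys. That picture (count 3) shows only the brown look-alikes at (335,270) and (205,335), with the marker out of view at bottom right. I'll resend the move.

Request:
arm_command:
  rows:
    - {"delta_pos": [-0.95, 0.56, 0.08], "rot": [0, 0, 0], "fingers": 0}
    - {"delta_pos": [-0.95, 0.56, 0.08], "rot": [0, 0, 0], "fingers": 0}
    - {"delta_pos": [-0.95, 0.56, 0.08], "rot": [0, 0, 0], "fingers": 0}
    - {"delta_pos": [-0.95, 0.56, 0.08], "rot": [0, 0, 0], "fingers": 0}
    - {"delta_pos": [-0.95, 0.56, 0.08], "rot": [0, 0, 0], "fingers": 0}
    - {"delta_pos": [-0.95, 0.56, 0.08], "rot": [0, 0, 0], "fingers": 0}
    - {"delta_pos": [-0.95, 0.56, 0.08], "rot": [0, 0, 0], "fingers": 0}
    - {"delta_pos": [-0.95, 0.56, 0.08], "rot": [0, 0, 0], "fingers": 0}
    - {"delta_pos": [-0.95, 0.56, 0.08], "rot": [0, 0, 0], "fingers": 0}
    - {"delta_pos": [-0.95, 0.56, 0.08], "rot": [0, 0, 0], "fingers": 0}
    - {"delta_pos": [-0.95, 0.56, 0.08], "rot": [0, 0, 0], "fingers": 0}
    - {"delta_pos": [-0.95, 0.56, 0.08], "rot": [0, 0, 0], "fingers": 0}
    - {"delta_pos": [-0.95, 0.56, 0.08], "rot": [0, 0, 0], "fingers": 0}
    - {"delta_pos": [0, 0, 0], "rot": [0, 0, 0], "fingers": 0}

```text
clock: 3.55
tcp_pos: [0.5984, 0.1641, 0.2092]
orientation: [-0.0, 0.489, 0.872, -0.0]
wrist_force: [-0.2, 0.3, 0.2]
finger_gap: 0.0854
```

Run:
```python
from h import *
np.set_printoptions(precision=4,suppress=True)
snap('wrist','w2')
plan(.595,.165,.2,31.5)
```

```text
tcp [0.597  0.1649 0.2094] clock 3.6 gap 0.08520297283803302 F [0.5462 0.0666 0.5759]
shift units now-axes [ 0.0575 -0.0824  0.4711] | target-axes [ 0.0578 -0.0831  0.471 ] | rot units [-0.0002 -0.0001 -0.    ]
```

View pics/w2.png

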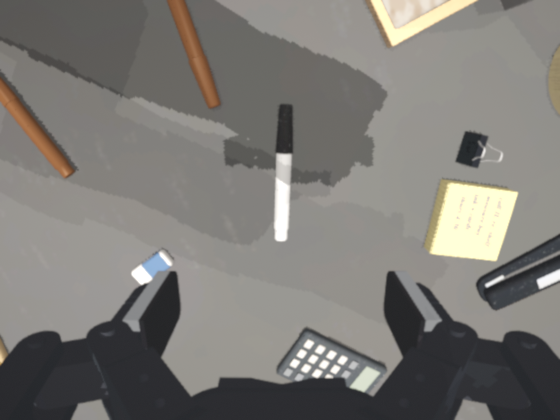

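The marker's cap end is at (286,105) and its tail end at (281,240). The eraser, calculator and notes are clear of it.

Run:
```python
from h import *
np.set_printoptions(precision=4,suppress=True)
a=atz('w2',286,105,.008);b=atz('w2',281,240,.008);d=a-b
print(a,b,np.linalg.norm(d),(a+b)/2,np.degrees(np.arctan2(d[1],d[0]))-90)
c=atz('w2',286,107,.014);print(dep('w2',284,170),dep('w2',285,130),dep('w2',340,200))
m=(a+b)/2; yw=np.degrees(np.arctan2(d[1],d[0]))-90
plan(m[0],m[1],.0,yw)
```

```text
[0.5642 0.2271 0.008 ] [0.6308 0.1091 0.008 ] 0.13553645088946978 [0.5975 0.1681 0.008 ] 29.429008657374695
[0.5941 0.1747 0.0153] [0.5751 0.2074 0.0155] [0.6613 0.1757 0.    ]
tcp [0.597  0.1649 0.2094] clock 3.6 gap 0.08520297283803302 F [0.5462 0.0666 0.5759]
shift units now-axes [ 0.1177  0.1184 10.4709] | target-axes [ 0.1291  0.0999 10.471 ] | rot units [-0.0002 -0.0001  0.0057]
```

Request:
arm_command:
  rows:
    - {"delta_pos": [0.12, 0.11, 0.5], "rot": [0, 0, 0.0057], "fingers": 0}
    - {"delta_pos": [0, 0, 1], "rot": [0, 0, 0], "fingers": 0}
    - {"delta_pos": [0, 0, 1], "rot": [0, 0, 0], "fingers": 0}
    - {"delta_pos": [0, 0, 1], "rot": [0, 0, 0], "fingers": 0}
    - {"delta_pos": [0, 0, 1], "rot": [0, 0, 0], "fingers": 0}
    - {"delta_pos": [0, 0, 1], "rot": [0, 0, 0], "fingers": 0}
    - {"delta_pos": [0, 0, 1], "rot": [0, 0, 0], "fingers": 0}
    - {"delta_pos": [0, 0, 1], "rot": [0, 0, 0], "fingers": 0}
    - {"delta_pos": [0, 0, 1], "rot": [0, 0, 0], "fingers": 0}
    - {"delta_pos": [0, 0, 0.5], "rot": [0, 0, 0], "fingers": 0}
    - {"delta_pos": [0, 0, 0], "rot": [0, 0, 0], "fingers": 0}

```text
clock: 4.7
tcp_pos: [0.5952, 0.1691, 0.029]
orientation: [-0.001, 0.504, 0.864, -0.001]
wrist_force: [-0.2, -0.2, 0.6]
finger_gap: 0.0854
```

Run:
```python
from h import *
np.set_printoptions(precision=4,suppress=True)
snap('wrist','w3')
plan(.5975,.1681,.004,29.4)
```

```text
tcp [0.5963 0.1692 0.0303] clock 4.75 gap 0.08555895954994096 F [ 0.7002 -0.0304  0.1683]
shift units now-axes [-0.0765  0.0274  1.3139] | target-axes [-0.0756  0.0258  1.314 ] | rot units [-0.0002 -0.0001  0.0002]
```

View pics/w3.png

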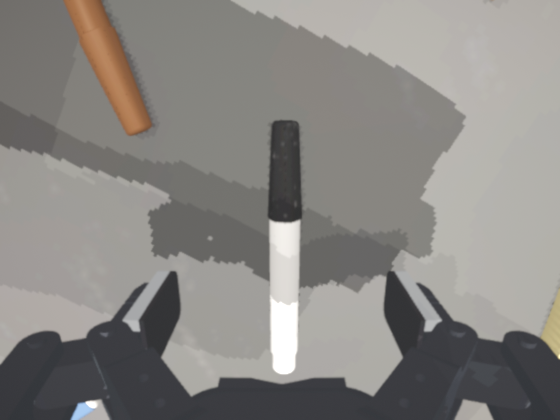

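The marker is centred between the fingers: its axis is at column 285 and the midpoint of the fingers is about 283. Its ends are at rows 121 and 374. Now I'll go down and grip.

Request:
arm_command:
  rows:
    - {"delta_pos": [-0.08, 0.03, 0.5], "rot": [0, 0, 0], "fingers": 0}
    - {"delta_pos": [0, 0, 0.5], "rot": [0, 0, 0], "fingers": 0}
    - {"delta_pos": [0, 0, 0.28], "rot": [0, 0, 0], "fingers": 0}
    - {"delta_pos": [0, 0, 0], "rot": [0, 0, 0], "fingers": 0}
    - {"delta_pos": [0, 0, 0], "rot": [0, 0, 0], "fingers": 0.5}
    - {"delta_pos": [0, 0, 0], "rot": [0, 0, 0], "fingers": 0.7}
    - {"delta_pos": [0, 0, 0], "rot": [0, 0, 0], "fingers": 0.85}
    - {"delta_pos": [0, 0, 0], "rot": [0, 0, 0], "fingers": 1}
    - {"delta_pos": [0, 0, 0], "rot": [0, 0, 0], "fingers": 1}
    - {"delta_pos": [0, 0, 0], "rot": [0, 0, 0], "fingers": 1}
    - {"delta_pos": [0, 0, 0], "rot": [0, 0, 0], "fingers": 1}
    - {"delta_pos": [0, 0, 0], "rot": [0, 0, 0], "fingers": 1}
  squeeze: 60

```text
clock: 5.95
tcp_pos: [0.5989, 0.1679, 0.0055]
orientation: [0.0, 0.504, 0.863, 0.0]
wrist_force: [-0.8, 0.8, 5.7]
finger_gap: 0.0127
```

Run:
```python
from h import *
np.set_printoptions(precision=4,suppress=True)
a=atz('w3',286,121,.008);b=atz('w3',284,374,.008);print(a,b,np.linalg.norm(a-b),(a+b)/2)
plan(.572,-.142,.2,21)
# holder fit from depth cloud, scene+side
for f in('s1','d1'):
    X=cloud(f).reshape(-1,3); X=X[np.isfinite(X[:,0])]
    B=X[(abs(X[:,0]-.57)<.12)&(abs(X[:,1]+.14)<.12)&(X[:,2]>.045)]
    print(f,len(B),B.mean(0),B.max(0))
    for k in (B[B[:,1]>-.14],B[B[:,1]<=-.14]): print(k.mean(0),len(k))
```

```text
[0.5637 0.2279 0.008 ] [0.6322 0.1053 0.008 ] 0.1404444261185548 [0.598  0.1666 0.008 ]
tcp [0.5989 0.1679 0.0055] clock 5.95 gap 0.012748298251263269 F [-0.8069  0.7524  5.6947]
shift units now-axes [-12.8364  -8.7727  -9.7325] | target-axes [-13.982   -6.8074  -9.7273] | rot units [0.0002 0.     0.0234]
s1 303 [ 0.5662 -0.1436  0.0583] [ 0.6008 -0.0852  0.0685]
[ 0.5474 -0.0986  0.0587] 143
[ 0.5829 -0.1838  0.058 ] 160
d1 276 [ 0.569  -0.1445  0.0571] [ 0.6001 -0.0858  0.0687]
[ 0.5506 -0.0996  0.057 ] 130
[ 0.5854 -0.1844  0.0572] 146
```

The gap of 12.7 mm is less than the 16 mm barrel, so I'll lift slightly and check the grip.

Request:
arm_command:
  rows:
    - {"delta_pos": [0, 0, -0.5], "rot": [0, 0, 0], "fingers": 1}
    - {"delta_pos": [0, 0, -0.8], "rot": [0, 0, 0], "fingers": 1}
    - {"delta_pos": [0, 0, -0.8], "rot": [0, 0, 0], "fingers": 1}
    - {"delta_pos": [0, 0, 0], "rot": [0, 0, 0], "fingers": 1}
    - {"delta_pos": [0, 0, 0], "rot": [0, 0, 0], "fingers": 1}

```text
clock: 6.45
tcp_pos: [0.5987, 0.1678, 0.047]
orientation: [0.0, 0.504, 0.863, 0.0]
wrist_force: [0.4, -0.4, 0.1]
finger_gap: 0.013
```

Run:
```python
from h import *
snap('wrist','w4'); p,_=snap('scene','s2'); q,_=snap('side','d2')
a=cv2.imread('pics/w4.png')
cv2.imwrite('pics/c1.png',np.hstack([cv2.resize(a,(448,336)),cv2.resize(np.ascontiguousarray(p[150:250,170:275]),(352,336),interpolation=3)]))
plan(.5975,.1681,.05,29.4)
```

```text
tcp [0.59768426 0.16765277 0.04582333] clock 6.6 gap 0.012736046676829562 F [-1.04517749  0.40475713 -0.17705644]
shift units now-axes [ 0.02415638  0.00260628 -0.20882047] | target-axes [ 0.02400445  0.00295083 -0.2088334 ] | rot units [-2.69811216e-04 -1.16623047e-04  6.25278420e-05]
```

View pics/c1.png

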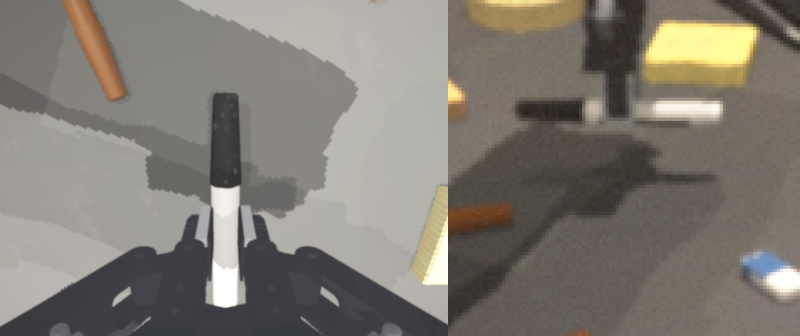

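The marker is held level near the fingertips. Next I'll measure how its axis sits relative to the TCP, both in height and along its length.

Run:
```python
from h import *
np.set_printoptions(precision=4,suppress=True)
s=env.get_state();t=s['tcp_pos']; X=cloud('w4'); p=cv2.imread('pics/w4.png')
ax=np.array([-np.sin(np.radians(29.4)),np.cos(np.radians(29.4)),0]); pe=np.array([ax[1],-ax[0],0])
D=(X-t); A=D@ax;P=D@pe;Z=X[...,2]
for a in np.arange(-.03,.08,.01):
    m=(abs(A-a)<.005)&(abs(P)<.012)&(Z>.03)&(Z<.08)
    print(round(a,3),m.sum(),np.percentile(Z[m],[50,90]) if m.sum()>3 else '',np.median(P[m]) if m.sum()>3 else '')
m=(abs(P)<.012)&(Z>.03)&(Z<.075);print('far end',np.nanmax(A[m]), t)
for f in('s2','d2'):
    Y=cloud(f);D=Y-t;A=D@ax;P=D@pe;Z=Y[...,2]
    m=(abs(P)<.015)&(Z>.03)&(Z<.075)&(abs(A)<.09)
    o=abs(A)>.02;print(f,np.percentile(A[m],[1,99]),'z range',np.percentile(Z[m&o],[2,50,98]))
```

```text
-0.03 576 [0.0558 0.057 ] 0.00019250122404233105
-0.02 582 [0.0558 0.057 ] 0.0006363250788063326
-0.01 682 [0.0561 0.0621] 0.00021139949394204457
0.0 784 [0.0562 0.0682] 0.00042857799117672953
0.01 1824 [0.0578 0.076 ] -0.00038896866936762703
0.02 782 [0.0558 0.0571] 0.00023377227916757476
0.03 935 [0.0561 0.0574] 0.0002461091704977625
0.04 941 [0.0557 0.0571] 0.00025311684425413606
0.05 922 [0.0554 0.0567] 0.00026149451162750504
0.06 914 [0.0549 0.0561] 0.000269572531543545
0.07 405 [0.0543 0.0558] 0.0006367995023832324
far end 0.06951867674898897 [0.5977 0.1677 0.0458]
s2 [-0.0642  0.0679] z range [0.0418 0.0507 0.0554]
d2 [-0.0664  0.0644] z range [0.0417 0.0497 0.0552]
```

The marker is level, with its axis about 3 mm above the TCP and its centre within 1 mm of it lengthwise. I'll pass over the holder and stop beyond it, so the wrist camera can see the holder.

Run:
```python
from h import *
np.set_printoptions(precision=4,suppress=True)
plan(.619,-.263,.2,21.5)
```

```text
tcp [0.5977 0.1677 0.0458] clock 6.6 gap 0.012736046676829562 F [-1.0452  0.4048 -0.1771]
shift units now-axes [-19.2733  -9.6626  -7.7066] | target-axes [-20.425   -6.9001  -7.7088] | rot units [-0.0003 -0.0001  0.022 ]
```

Request:
arm_command:
  rows:
    - {"delta_pos": [0, 0, -1], "rot": [0, 0, 0.011], "fingers": 1}
    - {"delta_pos": [0, 0, -1], "rot": [0, 0, 0.011], "fingers": 1}
    - {"delta_pos": [0, 0, -1], "rot": [0, 0, 0], "fingers": 1}
    - {"delta_pos": [-1, -0.34, -0.28], "rot": [0, 0, 0], "fingers": 1}
    - {"delta_pos": [-1, -0.34, -0.28], "rot": [0, 0, 0], "fingers": 1}
    - {"delta_pos": [-1, -0.34, -0.28], "rot": [0, 0, 0], "fingers": 1}
    - {"delta_pos": [-1, -0.34, -0.28], "rot": [0, 0, 0], "fingers": 1}
    - {"delta_pos": [-1, -0.34, -0.28], "rot": [0, 0, 0], "fingers": 1}
    - {"delta_pos": [-1, -0.34, -0.28], "rot": [0, 0, 0], "fingers": 1}
    - {"delta_pos": [-1, -0.34, -0.28], "rot": [0, 0, 0], "fingers": 1}
    - {"delta_pos": [-1, -0.34, -0.28], "rot": [0, 0, 0], "fingers": 1}
    - {"delta_pos": [-1, -0.34, -0.28], "rot": [0, 0, 0], "fingers": 1}
    - {"delta_pos": [-1, -0.34, -0.28], "rot": [0, 0, 0], "fingers": 1}
    - {"delta_pos": [-1, -0.34, -0.28], "rot": [0, 0, 0], "fingers": 1}
    - {"delta_pos": [-1, -0.34, -0.28], "rot": [0, 0, 0], "fingers": 1}
    - {"delta_pos": [-1, -0.34, -0.28], "rot": [0, 0, 0], "fingers": 1}
    - {"delta_pos": [-1, -0.34, -0.28], "rot": [0, 0, 0], "fingers": 1}
    - {"delta_pos": [-1, -0.34, -0.28], "rot": [0, 0, 0], "fingers": 1}
    - {"delta_pos": [-1, -0.34, -0.28], "rot": [0, 0, 0], "fingers": 1}
    - {"delta_pos": [-1, -0.34, -0.28], "rot": [0, 0, 0], "fingers": 1}
  squeeze: 80

```text
clock: 8.6
tcp_pos: [0.6151, -0.1917, 0.2011]
orientation: [-0.001, 0.563, 0.827, -0.0]
wrist_force: [1.1, 0.3, -0.3]
finger_gap: 0.0118
```

Request:
arm_command:
  rows:
    - {"delta_pos": [-1, -0.34, 0], "rot": [0, 0, 0], "fingers": 1}
    - {"delta_pos": [-1, -0.34, 0], "rot": [0, 0, 0], "fingers": 1}
    - {"delta_pos": [-1, -0.34, 0], "rot": [0, 0, 0], "fingers": 1}
    - {"delta_pos": [-0.4, -0.34, 0], "rot": [0, 0, 0], "fingers": 1}
    - {"delta_pos": [0, 0, 0], "rot": [0, 0, 0], "fingers": 1}
    - {"delta_pos": [0, 0, 0], "rot": [0, 0, 0], "fingers": 1}

```text
clock: 9.2
tcp_pos: [0.6149, -0.264, 0.2018]
orientation: [-0.0, 0.563, 0.827, 0.0]
wrist_force: [0.5, 1.1, 0.4]
finger_gap: 0.012
```

Run:
```python
from h import *
np.set_printoptions(precision=4,suppress=True)
snap('wrist','w5')
plan(.619,-.263,.2,21.5)
```

```text
tcp [ 0.615  -0.2635  0.202 ] clock 9.25 gap 0.01131177005999979 F [-0.446  -0.5805 -0.3509]
shift units now-axes [-0.0477  0.1937  0.0992] | target-axes [-0.0476  0.1937  0.0992] | rot units [-0.     -0.0001  0.0001]
```

View pics/w5.png

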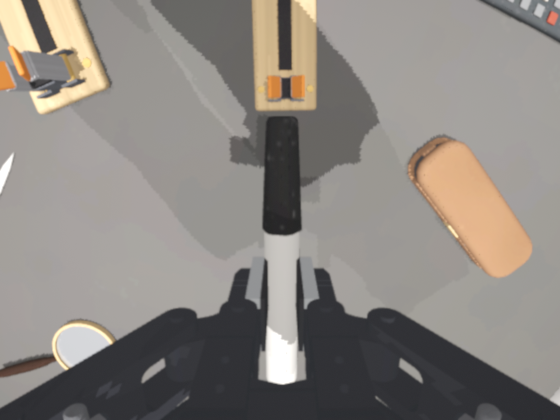

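The near clip is at (285,88) and the base's near edge at row 109, but the far clip is out of view. I'll shift forward and sideways to see the whole holder past the marker.

Request:
arm_command:
  rows:
    - {"delta_pos": [1, 0.7, -0.3], "rot": [0, 0, 0], "fingers": 1}
    - {"delta_pos": [1, 0.7, -0.3], "rot": [0, 0, 0], "fingers": 1}
    - {"delta_pos": [1, 0.7, -0.3], "rot": [0, 0, 0], "fingers": 1}
    - {"delta_pos": [0.5, 0.4, 0], "rot": [0, 0, 0], "fingers": 1}
    - {"delta_pos": [0, 0, 0], "rot": [0, 0, 0], "fingers": 1}
    - {"delta_pos": [0, 0, 0], "rot": [0, 0, 0], "fingers": 1}

```text
clock: 9.85
tcp_pos: [0.636, -0.1805, 0.2198]
orientation: [-0.0, 0.562, 0.827, -0.0]
wrist_force: [0.5, -1.2, -0.9]
finger_gap: 0.0117
```

Run:
```python
from h import *
np.set_printoptions(precision=4,suppress=True)
p,_=snap('wrist','w6')
cv2.imwrite('pics/c2.png',cv2.resize(np.ascontiguousarray(p[0:280,100:420]),None,fx=2.1,fy=2.1,interpolation=3))
plan(.569,-.143,.1,21.5)
```

```text
tcp [ 0.6358 -0.1811  0.2196] clock 9.9 gap 0.012082521783373395 F [ 0.3451 -0.5133 -0.3867]
shift units now-axes [ 2.9953 -2.4059  5.9841] | target-axes [ 2.9962 -2.4095  5.9822] | rot units [-0.0001 -0.     -0.    ]
```

View pics/c2.png

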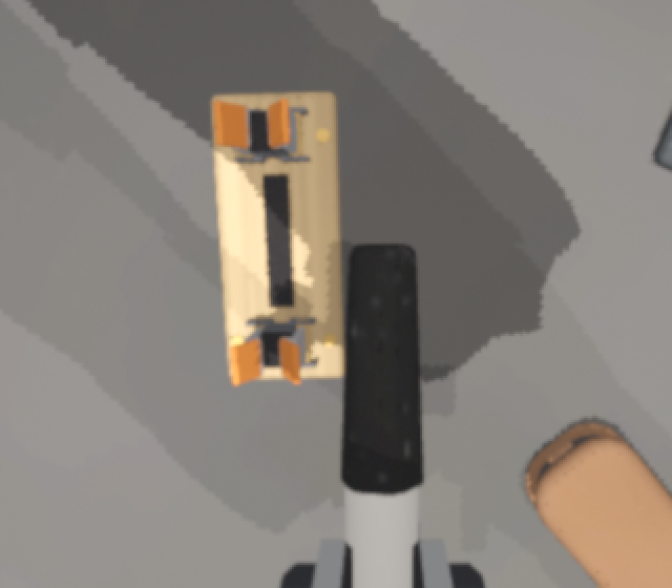

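The whole holder is in view. In full-picture pixels, the base corners are about (201,45), (260,45), (264,179) and (210,181), and the clips are near (223,60) and (227,170).

Run:
```python
from h import *
from scipy.optimize import least_squares
np.set_printoptions(precision=4,suppress=True)
f='w6'
cor=[((212,94),(-28,65,10)),((336,94),(28,65,10)),((344,377),(28,-65,10)),
 ((213,100),(-11.5,54,69)),((217,148),(-11.5,38,69)),((230,344),(-11.5,-38,69)),((237,384),(-11.5,-54,69)),
 ((291,98),(11.5,54,69)),((301,384),(11.5,-54,69))]
uv=np.array([c[0] for c in cor])/2.1+[100,0]; M=np.array([c[1] for c in cor])/1000.
def W(p):
    c,s=np.cos(p[2]),np.sin(p[2]); return M@np.array([[c,s,0],[-s,c,0],[0,0,1]])+[p[0],p[1],0]
r=least_squares(lambda p:(proj(f,W(p))-uv).ravel(),[.57,-.143,np.radians(21.5)],loss='soft_l1')
print(r.x,np.degrees(r.x[2]));print((proj(f,W(r.x))-uv).round(1))
X=cloud(f);p=cv2.imread('pics/w6.png');h=cv2.cvtColor(p,cv2.COLOR_BGR2HSV)
x,y,a=r.x;D=X-[x,y,0];lx=D[...,0]*np.cos(a)+D[...,1]*np.sin(a);ly=-D[...,0]*np.sin(a)+D[...,1]*np.cos(a);z=X[...,2]
for s in(1,-1):
  for t in(1,-1):
    m=(abs(ly-s*.046)<.012)&(lx*t>0)&(lx*t<.02)&(z>.053)&(z<.075)
    print(s,t,m.sum(),lx[m].mean(),ly[m].mean(),z[m].mean(),np.percentile(lx[m],[3,97]),np.percentile(ly[m],[3,97]))
for yy in(.02,0,-.02):
    m=(abs(ly-yy)<.008)&(abs(lx)<.04)&(z>.006)&(z<.014);print('base x range',yy,np.percentile(lx[m],[1,99]))
m=(abs(lx)<.03)&(z>.006)&(z<.014);print('base y',np.percentile(ly[m],[.5,99.5]))
```

```text
[ 0.5687 -0.1402  0.3885] 22.258708808471106
[[-1.4 -0.1]
 [-0.2 -1.7]
 [-0.4  0.9]
 [ 3.3 -0.1]
 [ 2.6 -1.5]
 [ 2.3  1. ]
 [ 0.2  0.6]
 [-4.3  0. ]
 [-3.2  0.2]]
1 1 213 0.008790148110174098 0.046048080947644614 0.06342832581413184 [0.0037 0.013 ] [0.0384 0.0535]
1 -1 323 -0.009317400427480759 0.04613117069244 0.06252011616520682 [-0.0139 -0.005 ] [0.0386 0.0537]
-1 1 177 0.008977958942254012 -0.04525609997647194 0.06326603641720065 [0.0041 0.0132] [-0.0531 -0.0379]
-1 -1 264 -0.009269668654750738 -0.04565385133378085 0.06233069738187539 [-0.0138 -0.0051] [-0.0532 -0.0382]
base x range 0.02 [-0.0278  0.0268]
base x range 0 [-0.0274  0.0271]
base x range -0.02 [-0.0271  0.0267]
base y [-0.0636  0.0647]
```

The fit is consistent: the clips come out at ±46 mm and within 0.3 mm of symmetric, at 22.2° yaw. Next I'll re-check the marker in the hand and compute the approach.

Run:
```python
from h import *
np.set_printoptions(precision=4,suppress=True)
s=env.get_state();t=s['tcp_pos'];q=s['orientation'];R=Ro.from_quat(np.r_[q[1:],q[0]])
L=R.inv().apply((cloud('w6')-t).reshape(-1,3))
m=(abs(L[:,1])<.012)&(L[:,2]<.006)&(L[:,2]>-.02)&(abs(L[:,0])<.1)
K=L[m];print('x range',K[:,0].min(),np.nanmax(K[:,0]))
for a in np.arange(-.06,.08,.01):
    k=K[abs(K[:,0]-a)<.005]
    if len(k)>20: print(round(a,2),len(k),'top z',np.percentile(k[:,2],10),'y mid',np.percentile(k[:,1],[2,98]).mean(), np.ptp(np.percentile(k[:,1],[2,98])))
plan(.5683,-.1398,.1,22.2)
```

```text
x range -0.05313284644526839 0.07033256500839347
-0.05 330 top z -0.009948490399739558 y mid -0.00042994678135044925 0.014516194716534286
-0.04 535 top z -0.010034363045681756 y mid -0.0003986154660375889 0.014211200070963062
-0.03 568 top z -0.010065775770568764 y mid -0.00023376369535662786 0.014198203502611369
-0.02 551 top z -0.010002326734345911 y mid -0.00036420842395911 0.012653587374516637
-0.01 570 top z -0.010408052134640133 y mid -0.00020364822796695202 0.011939372404705186
0.0 635 top z -0.01054883364186993 y mid -0.0002080245518941001 0.011915916838736489
0.01 1213 top z -0.016615295644466947 y mid 2.2610675333329354e-05 0.02294359601864266
0.02 760 top z -0.009990297948296568 y mid -0.00040263635787762906 0.014165891314706885
0.03 949 top z -0.010503613041154342 y mid -0.00027380611808250875 0.015227858093279523
0.04 930 top z -0.010129886005651513 y mid -0.00044054306905891294 0.01450281208552269
0.05 927 top z -0.009690109960314747 y mid -0.0002528114675084221 0.01378304125858364
0.06 908 top z -0.009092964904335747 y mid -0.0002434744790577809 0.012767987534319536
0.07 482 top z -0.008713072622053444 y mid -0.00024377921572791986 0.011821390784027011
tcp [ 0.6358 -0.1811  0.2196] clock 9.9 gap 0.012082521783373395 F [ 0.3451 -0.5133 -0.3867]
shift units now-axes [ 3.157  -2.3798  5.9841] | target-axes [ 3.1867 -2.3447  5.9822] | rot units [-0.0001 -0.     -0.0019]
```

Request:
arm_command:
  rows:
    - {"delta_pos": [0, 0, 0], "rot": [0, 0, -0.0019], "fingers": 1}
    - {"delta_pos": [0.783, -0.583, 0.5], "rot": [0, 0, 0], "fingers": 1}
    - {"delta_pos": [0.783, -0.583, 0.5], "rot": [0, 0, 0], "fingers": 1}
    - {"delta_pos": [0.783, -0.583, 0.5], "rot": [0, 0, 0], "fingers": 1}
    - {"delta_pos": [0.783, -0.583, 0.5], "rot": [0, 0, 0], "fingers": 1}
    - {"delta_pos": [0, 0, 1], "rot": [0, 0, 0], "fingers": 1}
    - {"delta_pos": [0, 0, 1], "rot": [0, 0, 0], "fingers": 1}
    - {"delta_pos": [0, 0, 1], "rot": [0, 0, 0], "fingers": 1}
    - {"delta_pos": [0, 0, 0.9], "rot": [0, 0, 0], "fingers": 1}
    - {"delta_pos": [0, 0, 0], "rot": [0, 0, 0], "fingers": 1}
    - {"delta_pos": [0, 0, 0], "rot": [0, 0, 0], "fingers": 1}

```text
clock: 11.0
tcp_pos: [0.5689, -0.141, 0.102]
orientation: [-0.0, 0.558, 0.83, -0.0]
wrist_force: [0.6, 0.3, 0.5]
finger_gap: 0.0117
```

Run:
```python
from h import *
np.set_printoptions(precision=4,suppress=True)
a,_=snap('wrist','w7'); p,_=snap('scene','s3')
cv2.imwrite('pics/c3.png',np.hstack([cv2.resize(a,(448,336)),cv2.resize(np.ascontiguousarray(p[165:265,290:395]),(352,336),interpolation=3)]))
plan(.5683+.0005,-.1398-.0011,.0417,22.2)
```

```text
tcp [ 0.5699 -0.1411  0.1032] clock 11.1 gap 0.011805497204504625 F [-0.3373  0.4745 -0.4193]
shift units now-axes [ 0.0321 -0.0513  3.0745] | target-axes [ 0.0287 -0.0473  3.0746] | rot units [ 0.0002  0.0002 -0.0001]
```

View pics/c3.png

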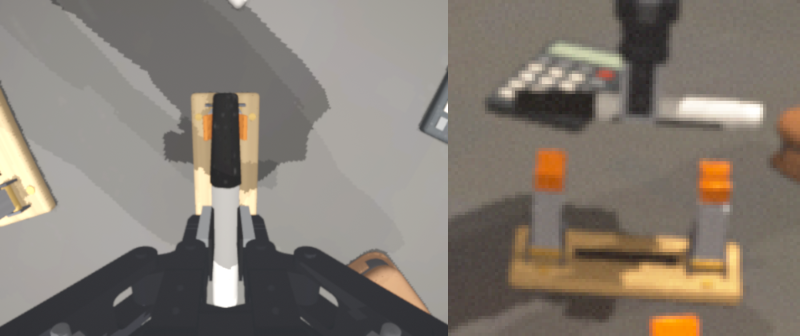

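The marker is centred over the lane, with the orange tips showing evenly either side of the cap. Down to about contact first.

Request:
arm_command:
  rows:
    - {"delta_pos": [0, 0, 0.5], "rot": [0, 0, 0], "fingers": 1}
    - {"delta_pos": [0, 0, 0.5], "rot": [0, 0, 0], "fingers": 1}
    - {"delta_pos": [0, 0, 0.5], "rot": [0, 0, 0], "fingers": 1}
    - {"delta_pos": [0, 0, 0.4], "rot": [0, 0, 0], "fingers": 1}
    - {"delta_pos": [0, 0, 0.1], "rot": [0, 0, 0], "fingers": 1}
    - {"delta_pos": [0, 0, 0], "rot": [0, 0, 0], "fingers": 1}
  squeeze: 100

```text
clock: 11.7
tcp_pos: [0.5686, -0.1403, 0.0616]
orientation: [-0.001, 0.558, 0.83, -0.0]
wrist_force: [-2.6, -1.1, 1.6]
finger_gap: 0.0095
```

Request:
arm_command:
  rows:
    - {"delta_pos": [0, 0, 0.2], "rot": [0, 0, 0], "fingers": 1}
    - {"delta_pos": [0, 0, 0.2], "rot": [0, 0, 0], "fingers": 1}
    - {"delta_pos": [0, 0, 0.1], "rot": [0, 0, 0], "fingers": 1}
    - {"delta_pos": [0, 0, 0], "rot": [0, 0, 0], "fingers": 1}

```text
clock: 12.1
tcp_pos: [0.569, -0.14, 0.0515]
orientation: [-0.0, 0.558, 0.83, 0.0]
wrist_force: [-0.6, 0.1, -1.2]
finger_gap: 0.0098
```

```bash
cat >> h.py <<'E'
def tops(f,H=(.5683,-.1398,22.2)):
    X=cloud(f);a=np.radians(H[2]);D=X-[H[0],H[1],0];lx=D[...,0]*np.cos(a)+D[...,1]*np.sin(a);ly=-D[...,0]*np.sin(a)+D[...,1]*np.cos(a);z=X[...,2]
    print(f,[(round(b,2),int(m.sum()),round(float(np.percentile(z[m],90)),4)) for b in (-.063,-.03,-.02,.02,.03,.063) for m in [(abs(ly-b)<.004)&(abs(lx)<.009)&(z>.03)&(z<.085)] if m.sum()>4])
    m=(abs(lx)<.012)&(z>.036)&(z<.06)&(abs(ly)<.09);print('ly ends',np.percentile(ly[m],[.3,99.7]) if m.any() else '')
E
python3 - <<'E'
from h import *
np.set_printoptions(precision=4,suppress=True)
for n,f in(('wrist','w8'),('scene','s4'),('side','d4')): snap(n,f);tops(f)
plan(.5683+.0005,-.1398-.0011,.0417,22.2)
E
```

```text
w8 [(-0.03, 364, 0.0596), (-0.02, 350, 0.0597), (0.02, 621, 0.0603), (0.03, 722, 0.0611), (0.06, 698, 0.06)]
ly ends [-0.0553  0.0707]
s4 [(-0.06, 22, 0.0564), (-0.03, 34, 0.0584), (-0.02, 31, 0.0581), (0.02, 32, 0.0593), (0.03, 31, 0.0601), (0.06, 20, 0.0581)]
ly ends [-0.064   0.0693]
d4 [(-0.06, 29, 0.0569), (-0.03, 24, 0.0581), (-0.02, 25, 0.0584), (0.02, 21, 0.0589), (0.03, 21, 0.0601), (0.06, 14, 0.059)]
ly ends [-0.0651  0.0678]
tcp [ 0.5692 -0.1402  0.0518] clock 12.25 gap 0.009487933727657305 F [-0.4062  0.2611  0.4454]
shift units now-axes [-0.0281 -0.0305  0.5069] | target-axes [-0.0279 -0.0305  0.5069] | rot units [-0.     -0.0001 -0.    ]
```

Force is near zero, so the jaws are already past their widest. The marker is at about z 52 mm and sits about 2 mm towards +y. I'll nudge it back along the lane while pushing home in small steps.

Request:
arm_command:
  rows:
    - {"delta_pos": [-0.08, 0, 0.1], "rot": [0, 0, 0], "fingers": 1}
    - {"delta_pos": [0, 0, 0.1], "rot": [0, 0, 0], "fingers": 1}
    - {"delta_pos": [0, 0, 0.1], "rot": [0, 0, 0], "fingers": 1}
    - {"delta_pos": [0, 0, 0.1], "rot": [0, 0, 0], "fingers": 1}
    - {"delta_pos": [0, 0, 0.1], "rot": [0, 0, 0], "fingers": 1}
    - {"delta_pos": [0, 0, 0], "rot": [0, 0, 0], "fingers": 1}

```text
clock: 12.85
tcp_pos: [0.5701, -0.1418, 0.0438]
orientation: [0.001, 0.558, 0.83, 0.0]
wrist_force: [-4.8, 1.9, 10.6]
finger_gap: 0.0098
```

Run:
```python
from h import *
np.set_printoptions(precision=4,suppress=True)
for n,f in(('wrist','w9'),('scene','s5'),('side','d5')): snap(n,f);tops(f)
plan(.5683+.0005,-.1398-.0011,.0417,22.2)
```

```text
w9 [(-0.03, 371, 0.0525), (-0.02, 348, 0.0525), (0.02, 617, 0.0524), (0.03, 720, 0.0527), (0.06, 686, 0.0514)]
ly ends [-0.055   0.0685]
s5 [(-0.06, 31, 0.05), (-0.03, 28, 0.0508), (-0.02, 35, 0.0504), (0.02, 29, 0.0513), (0.03, 29, 0.051), (0.06, 25, 0.0488)]
ly ends [-0.0664  0.0691]
d5 [(-0.06, 33, 0.0498), (-0.03, 28, 0.051), (-0.02, 27, 0.0511), (0.02, 26, 0.0508), (0.03, 23, 0.0512), (0.06, 15, 0.0495)]
ly ends [-0.0667  0.0672]
tcp [ 0.57   -0.1418  0.0438] clock 13.0 gap 0.009594843859654483 F [-4.4132  1.3636  9.9051]
shift units now-axes [ 0.0654 -0.0402  0.1041] | target-axes [ 0.0653 -0.0401  0.1042] | rot units [ 0.0001  0.0001 -0.    ]
```

The marker is level, with its top at about 52 mm so its axis is near 44, and it is centred to about 1 mm. The 10 N reaction fits it resting on the pads. One more firm push, then I'll look before letting go.

Request:
arm_command:
  rows:
    - {"delta_pos": [0, 0, 0.1], "rot": [0, 0, 0], "fingers": 1}
    - {"delta_pos": [0, 0, 0.08], "rot": [0, 0, 0], "fingers": 1}
    - {"delta_pos": [0, 0, 0], "rot": [0, 0, 0], "fingers": 1}

```text
clock: 13.3
tcp_pos: [0.5702, -0.1418, 0.0434]
orientation: [0.002, 0.558, 0.83, 0.0]
wrist_force: [-11.1, 5.1, 31.8]
finger_gap: 0.0093
```

Run:
```python
from h import *
np.set_printoptions(precision=4,suppress=True)
a,_=snap('wrist','w10');p,_=snap('scene','s6')
for f in('w10','s6'):tops(f)
plan(.5683+.0005,-.1398-.0011,.0417,22.2)
cv2.imwrite('pics/c4.png',np.hstack([cv2.resize(a,(448,336)),cv2.resize(np.ascontiguousarray(p[165:265,290:395]),(352,336),interpolation=3)]))
```

```text
w10 [(-0.03, 363, 0.0522), (-0.02, 346, 0.0523), (0.02, 615, 0.0522), (0.03, 718, 0.0525), (0.06, 693, 0.051)]
ly ends [-0.0549  0.0684]
s6 [(-0.06, 29, 0.0498), (-0.03, 30, 0.0509), (-0.02, 32, 0.0506), (0.02, 30, 0.0512), (0.03, 28, 0.0515), (0.06, 24, 0.0491)]
ly ends [-0.0663  0.068 ]
tcp [ 0.5702 -0.1418  0.0435] clock 13.4 gap 0.009750080491894634 F [-10.2418   4.0225  31.994 ]
shift units now-axes [ 0.0707 -0.0483  0.0885] | target-axes [ 0.0705 -0.0482  0.0888] | rot units [0.0003 0.0004 0.    ]
```

View pics/c4.png

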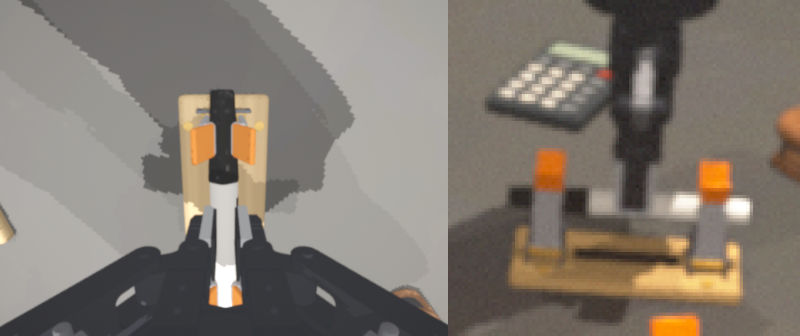

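Jaws are over the cap on both sides and the marker sits level in the clips. The extra push reached 32 N without it moving, so it is on its stops. I'll relieve the load, open and rise.

Request:
arm_command:
  rows:
    - {"delta_pos": [0, -0.03, -0.1], "rot": [0, 0, 0], "fingers": 1}
    - {"delta_pos": [0, -0.02, -0.08], "rot": [0, 0, 0], "fingers": 1}
    - {"delta_pos": [0, 0, 0], "rot": [0, 0, 0], "fingers": 0.8}
    - {"delta_pos": [0, 0, 0], "rot": [0, 0, 0], "fingers": 0.65}
    - {"delta_pos": [0, 0, 0], "rot": [0, 0, 0], "fingers": 0.5}
    - {"delta_pos": [0, 0, 0], "rot": [0, 0, 0], "fingers": 0.4}
    - {"delta_pos": [0, 0, 0], "rot": [0, 0, 0], "fingers": 0.4}
    - {"delta_pos": [0, 0, 0], "rot": [0, 0, 0], "fingers": 0.4}
  squeeze: 40

```text
clock: 14.2
tcp_pos: [0.5688, -0.1422, 0.0418]
orientation: [-0.0, 0.558, 0.83, -0.0]
wrist_force: [-0.3, -0.9, 0.4]
finger_gap: 0.0511
```

Request:
arm_command:
  rows:
    - {"delta_pos": [0, 0, -0.3], "rot": [0, 0, 0], "fingers": 0.4}
    - {"delta_pos": [0, 0, -0.6], "rot": [0, 0, 0], "fingers": 0.4}
    - {"delta_pos": [0, 0, -1], "rot": [0, 0, 0], "fingers": 0.4}
    - {"delta_pos": [0, 0, -1], "rot": [0, 0, 0], "fingers": 0.4}
    - {"delta_pos": [0, 0, -1], "rot": [0, 0, 0], "fingers": 0.4}
    - {"delta_pos": [0, 0, -1], "rot": [0, 0, 0], "fingers": 0.4}
    - {"delta_pos": [-1, 0.5, -1], "rot": [0, 0, 0], "fingers": 0.4}
    - {"delta_pos": [-1, 0.5, -1], "rot": [0, 0, 0], "fingers": 0.4}
    - {"delta_pos": [-1, 0.5, -1], "rot": [0, 0, 0], "fingers": 0.4}
    - {"delta_pos": [-1, 0.5, -0.5], "rot": [0, 0, 0], "fingers": 0.4}
    - {"delta_pos": [0, 0, 0], "rot": [0, 0, 0], "fingers": 0.4}
    - {"delta_pos": [0, 0, 0], "rot": [0, 0, 0], "fingers": 0.4}

```text
clock: 15.4
tcp_pos: [0.6361, -0.2012, 0.2105]
orientation: [0.0, 0.558, 0.83, 0.0]
wrist_force: [0.6, 1.2, 0.2]
finger_gap: 0.0511
```

Run:
```python
from h import *
np.set_printoptions(precision=4,suppress=True)
a,_=snap('wrist','w11');p,_=snap('scene','s7');snap('side','d7')
for f in('w11','s7','d7'):tops(f)
X=cloud('w11');t=np.radians(22.2);D=X-[.5683,-.1398,0];lx=D[...,0]*np.cos(t)+D[...,1]*np.sin(t);ly=-D[...,0]*np.sin(t)+D[...,1]*np.cos(t);z=X[...,2]
for s in(1,-1):
  for k in(1,-1):
    m=(abs(ly-s*.046)<.012)&(lx*k>.0)&(lx*k<.02)&(z>.0555)&(z<.075)
    print(s,k,m.sum(),lx[m].mean(),z[m].mean(),np.percentile(lx[m],[3,97])) if m.sum()>5 else print(s,k,'few')
plan(.5683,-.1398,.2,22.2)
cv2.imwrite('pics/c5.png',np.hstack([cv2.resize(a,(448,336)),cv2.resize(np.ascontiguousarray(p[165:265,290:395]),(352,336),interpolation=3)]))
```

```text
w11 [(-0.06, 127, 0.0518), (-0.03, 166, 0.0527), (-0.02, 166, 0.0525), (0.02, 194, 0.0527), (0.03, 206, 0.053), (0.06, 169, 0.0514)]
ly ends [-0.0659  0.0678]
s7 [(-0.06, 30, 0.0497), (-0.03, 30, 0.0516), (-0.02, 34, 0.0509), (0.02, 29, 0.0515), (0.03, 29, 0.0519), (0.06, 28, 0.0496)]
ly ends [-0.0663  0.0674]
d7 [(-0.06, 31, 0.0503), (-0.03, 27, 0.0514), (-0.02, 25, 0.0514), (0.02, 28, 0.0517), (0.03, 23, 0.0516), (0.06, 16, 0.05)]
ly ends [-0.0669  0.0657]
1 1 224 0.009300854183607364 0.06428889887224191 [0.0048 0.013 ]
1 -1 323 -0.009680616395464912 0.0635121819322749 [-0.0139 -0.0055]
-1 1 190 0.010019776400301002 0.06432424785887213 [0.0054 0.0139]
-1 -1 242 -0.009451021587082723 0.06346153016518306 [-0.0134 -0.0058]
tcp [ 0.6351 -0.2003  0.2096] clock 15.55 gap 0.051263428007092965 F [ 0.251  -0.2939 -0.3399]
shift units now-axes [ 4.0602 -1.9489  0.4896] | target-axes [ 4.0605 -1.9503  0.4817] | rot units [-0.0002 -0.0002  0.    ]
```

View pics/c5.png

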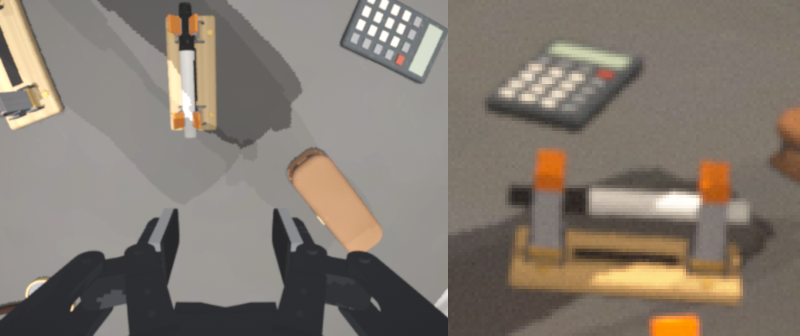

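The marker lies in both clips. The flares show the same spread as when empty (about ±5 to ±13.5 mm), so the jaws are closed, and the gripper is clear. Handing in.

```bash
python3 -c "
from workcell import env
print(env.hand_in())"
```

```text
the job is handed in; nothing more can be done
None
```

The marker is in the smaller holder, snapped down in both clips and released. I handed the job in at about 15.6 s on the robot's clock.

**Final position:** the last wrist-camera depth put the barrel top at about 52.6 mm, level within 0.5 mm along its length, so its axis is near 44 mm. It is centred along the holder to about 1 mm. The scene and side cameras read the top about 1 mm lower, within calibration error.

**Jaws:** the jaw tips stood where they did when the holder was empty, so I take all four as closed. I judged this from depth images, as the joint angles cannot be read.

**Forces:** an extra push reached 32 N on the wrist without moving the marker further. I eased that off before opening the fingers, and the gripper ended 0.17 m higher, touching nothing.

**Reading that disagreed:** the finger gap read 9 to 13 mm on the 16 mm barrel and shrank as I gripped harder. Soft pads would explain it, and the marker may have slipped down in the grip by a millimetre or two before seating. The final position was not affected.

**Bystanders:** nothing touched the eraser, calculator or sticky notes. I did not re-measure their positions at the end.

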